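Hold the tube rack against the shaker's sprung stop

ROBOT

A 7-joint arm with a two-finger parallel gripper is mounted at the origin on the work surface. World frame = base frame: x ahead of the robot, y to its left, z up, the work surface at z = 0. Lengths are in m, angles in rad, forces in N, time in s.
With the tool pointing down it reaches from about 0.35 to 0.9 m from the base axis. Payload 8.1 kg.
Tool frame: the origin (TCP) lies at the very end of the fingers, on their centre line; the grasp point (between the pads) lies 19 mm behind it (grasp_offset is the distance from the TCP to the grasp point, in m); z points along the fingers, y is the line along which they close (so a half turn about z gives the same grasp; the last joint's range is limited). The gripper opens to 92 mm and grips with 3 to 60 N. Pads are 19 mm wide; open, the fingers measure 130 mm over their backs; the gripper's body (75 mm by 190 mm) begins 47 mm behind the grasp point.
Start: joints at [-1.392, 0.434, 0.025, 1.573, -0.012, 1.134, -0.075], TCP at [0.174, 0.6, 0.227] pointing down, gripper open.
Joint ranges: [-2.62, 2.62], [-0.44, 2.09], [-1.27, 1.32], [0.08, 2.57], [-1.32, 4.46], [0.12, 2], [-2.74, 2.74]. Speed limits (rad/s): [2.22, 2.22, 3.01, 3.01, 3.14, 3.14, 3.14].

INTERFACE

Orientations are given as a rotation vector (axis times angle).
In Python, from cell import observe, get_image, camera_params, sign_off, silhouettes, grasp_offset gives the robot as it stands. The module is installed in compiled form; this text tells all that it offers.
- The arm moves only by the tool jog_arm, never from a script. Its argument "motion" is a list that holds one entry, the list of rows, each a list of 7 numbers: the shift along the tool's x, y, z in m, then the turn, a rotation vector about the tool's x, y, z in rad, then the closure, from -1 (fully open) to 1 (shut), so that 0 is half open. In form: [[[dx, dy, dz, wx, wy, wz, hand], ...]]. A call has 1 to 10 rows; each row is the pose to reach, as a shift and turn from the pose commanded when the call began, along the tool's axes at that moment; what a row does not reach only later rows make up. A row lasts 1/12 s, in which the tool goes at most 41.7 mm and 7.16 degrees, less where a joint would pass 70% of its speed; a pose out of reach is approached as far as the arm can. A call with a gripper value outside its range is refused whole. The fingers move at their own pace and stop on an object; "force" is the grip in N (left out, the last holds). Time passes only in rows, so rows that repeat a pose let the fingers close. It gives the time, the measured TCP pose, the force, the opening and the grip force at its end, in the units of the state.
- observe(): the state, without advancing time (a new reading comes with each control period).
- get_image(name): name is "scene" or "top" or "wrist"; returns the picture (400x640x3 uint8, red, green, blue); there is no depth.
- camera_params(name): a dict with "vertical_fov" (degrees; the focal length in pixels is half the picture's height over the tangent of half this angle, whatever the lens; pixels are square), "cx", "cy" (the principal point, pixels), "T" (4x4, takes a point from camera to world coordinates). Camera axes: x right, y down, z forward; pixel columns grow to the right and rows downward; lengths in m; the calibration is good to about 2 mm. A picture is of the moment at which its call begins: read the wrist's pose just before it. camera_params takes no time and is no camera call; for the wrist camera it gives the pose at the moment of the call.
- sign_off(): hands the job in; it is judged then, once.
Trained networks look in the newest picture that a camera, given by its name, has taken for a name from the list of things; names that differ only in an ending like _2 or _b are one class to them, and where a whole thing is asked for, a point or a joint stands for the part that bears it (a point fixed in the world has none). Each returns a list of dicts, best first, with "p" (0 to 1); they miss things now and then, are a little off and sometimes report something else, mostly with a low value. They report only what shows in the picture. A call takes as long as a camera call. They do not tell look-alikes from the thing itself.
- silhouettes(query, camera): "mask" (400x640 bool, what is visible of it) and "pixel" ([column, row] in pixels, amid what is visible of it).
The state is a dict: "clock": time; "joints": joint angles; "dq": joint speeds; "joint_efforts": joint torques, N m; "position": TCP position; "ee_rot": TCP orientation; "force": force on the tool from outside, world axes, zero at the start; "ft_torque": the same for the moment, N m; "width": opening from 0.0 (shut) to 1.0 (fully open); "gripper_force": force on a finger pad.
Only numpy, scipy, OpenCV 4.12 (cv2) and the standard library are available. Lean on these libraries where they do the work, as an engineer would, in place of code of your own. Each camera call takes 0.05 s, during which the arm holds its last target. There are 200 camera calls.

TASK

Swing the toggle clamp on the shaker up over centre and fully back so that it lies open by itself, then slide the microtube rack along between its rails until it is flat against the sprung stop, and press with a steady push of about 10 N (stop pushed in about half-way, never to the end of its travel), as a third hand for the colleague who will screw the rack down. Finish while still pressing: the program ends with the rack held against the stop, the hand not let go. Leave the other things on the bench where they are.

Things in the scene. Friction and masses are not known exactly. Their poses are not given: they have to be found in the camera images.
- shaker: fixed platform shaker: white housing, flat aluminium platform 270 (x) x 360 (y) mm, top face 80 mm above the bench. Origin on the bench under its middle. Its +y is the way the rack slides to the stop. The clamp's steel bracket, 76 mm high, stands at x 60 to 107, y -25 to 25 mm; a dark housing, 45 mm high, fills y 122 to 154 mm behind the stop
- clamp (a joint): toggle clamp arm's angle (rad): 0 closed, level across the rack, pointing to the shaker's -x; pi/2 upright; 2.4 fully back (end stop). It turns about the shaker's y axis, 146 mm above the bench. By its own weight (140 g, light friction) it falls shut short of upright, open past upright. Closed, it sits between the rack's tube rows and blocks sliding
- clamp_hinge (a point): point on the clamp arm's hinge axis, in the middle of the arm
- clamp_grip (a point): middle of the black rubber grip at the arm's free end, 132 mm from the hinge; grip 44 mm long, 14 mm wide (along the shaker's y), 14 mm thick; the rest of the arm is a steel bar 14 mm wide. Closed, the grip overhangs the rack's side and the rail, its middle 66 mm above the platform, with its sides and underside free
- rack: loose low white microtube rack on the platform, 80 (x) x 150 (y) mm, body 50 mm high, closed tubes reach 62 mm, about 0.3 kg. Origin in the middle of its underside; its y axis points to the stop. It slides between two fixed aluminium rails, 12 mm high, 87 mm apart, from y = -110 to 80 mm in the shaker's frame
- rack_centre (a point): middle of the rack, 25 mm above its underside
- rack_rear (a point): middle of the rack's flat rear end face (away from the stop), 75 mm from the rack's middle, 25 mm above its underside: the face to push. At least 60 mm of bare platform lies behind it
- stop: steel plate of the sprung stop, 66 (x) x 42 (z), 8 mm thick, flat face to the rack. Origin in the middle of that face, 27 mm above the platform. At rest the face is at y = 75 mm in the shaker's frame; pushed in, it moves along the shaker's +y by at most 20 mm. Spring without preload: 1 N per mm pushed in (10 N at y = 85 mm)
- vial: bystander: small amber vial, 22 mm across, 42 mm tall, on the platform's corner beside the stop; origin under its middle
- dishes: bystander: stack of clear dishes, 92 mm across, 42 mm high; origin under its middle
- tipbox: bystander: blue tip box with clear lid, 85 x 120 x 85 mm; origin under its middle
- falcons: bystander: white rack with large capped tubes, 80 x 200 mm, 110 mm high; origin under its middle
- reagent: bystander: amber bottle, 66 mm across, 140 mm tall; origin under its middle
- pipette: bystander: pipette lying on the bench, 225 mm long, 22 mm high; origin under its body
- marker: bystander: dark marker pen lying on the bench, 130 mm long, 13 mm high; origin under its middle
Things that resemble listed ones, but are neither listed nor needed, are in the scene too. What is shaped like the rack but yellow is not meant.

How it is judged:
By the outcome, as a careful person would: the job done as asked, in the order asked, and still so for the second after the job is handed in, while the arm keeps its last pose, push and grip.
It also fails if it takes over 64 s, if anything falls off the work surface, if the arm or the gripper's body presses on something with over 40 N, if the wrist force passes 120 N, or if a joint passes its speed limit or range.

## Working session

There is one attempt and no reset: what is moved stays moved. The work goes in short steps, Python scripts to look and compute and a tool call to move; the robot and the scene stay as the last step left them, time stands still between calls to the robot, and variables do not carry over. Pictures are saved under pics/ and viewed, at most 10 in all, crops included, and the job is handed in when it is done.

Besides the shell and the picture viewer there is one more tool, called after ">>>" as a command line: name --argument value ..., lists and objects as JSON in quotes. jog_arm: Moves the arm, as the interface text tells. Its arguments: {"type":"object","properties":{"motion":{"type":"array"},"force":{"type":"number"}},"required":["motion"]}

```bash
mkdir -p pics; python3 - <<'E'
from cell import *
import cv2,numpy as np
s=observe();print({k:np.round(v,3).tolist() for k,v in s.items()},grasp_offset)
for c in("scene","top"):
    cv2.imwrite(f"pics/{c}.png",get_image(c)[:,:,::-1])
    p=camera_params(c);print(c,p["vertical_fov"],p["cx"],p["cy"],np.round(p["T"],4).tolist())
    for q in("rack","clamp_grip","clamp_hinge","rack_rear","stop","shaker"):
        for r in silhouettes(q,c)[:3]: print(q,round(r["p"],2),np.round(r["pixel"]).tolist(),int(r["mask"].sum()))
E
```

```text
{'clock': 0.0, 'joints': [-1.392, 0.435, 0.025, 1.574, -0.012, 1.134, -0.075], 'dq': [-0.0, -0.0, -0.001, 0.002, -0.001, 0.002, -0.0], 'joint_efforts': [-0.001, -66.786, 0.985, -31.447, -0.061, 0.043, 0.0], 'position': [0.174, 0.6, 0.226], 'ee_rot': [-0.441, -3.11, 0.003], 'force': [-0.527, 0.69, -0.008], 'ft_torque': [0.035, -0.038, -0.007], 'gripper_force': 0.0, 'width': 0.996} 0.0188
scene 55.6947502046711 313.6307008260981 200.31536624281355 [[-0.238, 0.835, -0.496, 1.016], [0.9713, 0.2064, -0.1185, 0.1198], [0.0034, -0.51, -0.8602, 1.0015], [0.0, 0.0, 0.0, 1.0]]
rack 0.79 [296.0, 222.0] 1626
rack 0.56 [268.0, 143.0] 1317
rack 0.55 [170.0, 192.0] 161
clamp_grip 0.85 [311.0, 218.0] 378
clamp_grip 0.5 [164.0, 189.0] 180
clamp_hinge 0.54 [308.0, 217.0] 383
clamp_hinge 0.54 [472.0, 234.0] 2017
rack_rear 0.92 [269.0, 144.0] 1297
rack_rear 0.82 [296.0, 218.0] 1598
stop 0.77 [339.0, 230.0] 199
shaker 0.62 [313.0, 241.0] 10488
top 56.842549463243984 322.9838482997516 205.80990184550188 [[-0.0629, -0.9773, 0.2022, 0.2932], [-0.998, 0.0621, -0.0102, -0.0005], [-0.0026, -0.2025, -0.9793, 1.0899], [0.0, 0.0, 0.0, 1.0]]
rack 0.79 [328.0, 181.0] 1577
rack 0.61 [397.0, 284.0] 1702
clamp_grip 0.63 [315.0, 174.0] 356
clamp_hinge 0.75 [315.0, 172.0] 336
clamp_hinge 0.66 [160.0, 234.0] 1835
clamp_hinge 0.29 [326.0, 181.0] 1589
rack_rear 0.88 [397.0, 281.0] 1675
rack_rear 0.86 [327.0, 181.0] 1551
rack_rear 0.3 [164.0, 166.0] 2605
stop 0.8 [285.0, 176.0] 218
stop 0.24 [182.0, 279.0] 332
shaker 0.95 [314.0, 184.0] 10254
```

```bash
python3 - <<'E'
import cv2,numpy as np
a=cv2.imread("pics/scene.png");b=cv2.imread("pics/top.png")
cv2.imwrite("pics/c1.png",np.vstack([cv2.resize(a[110:310,200:460],(780,600))]))
E
```

```text
(no output)
```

View pics/top.png

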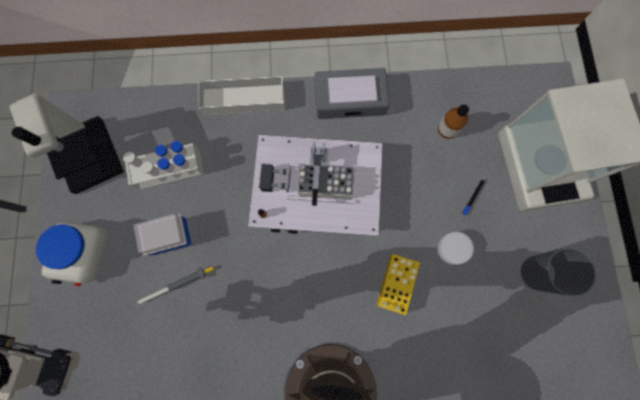

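View pics/scene.png

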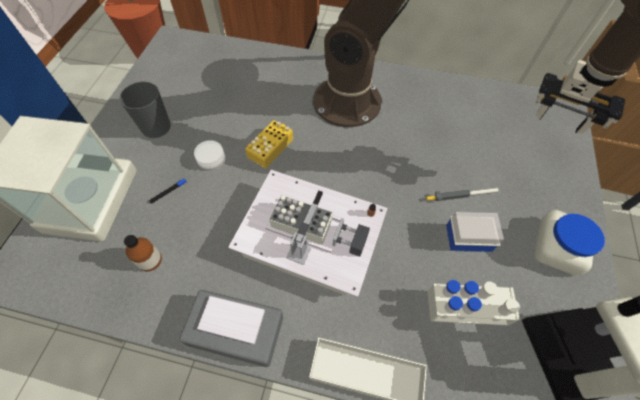

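View pics/c1.png

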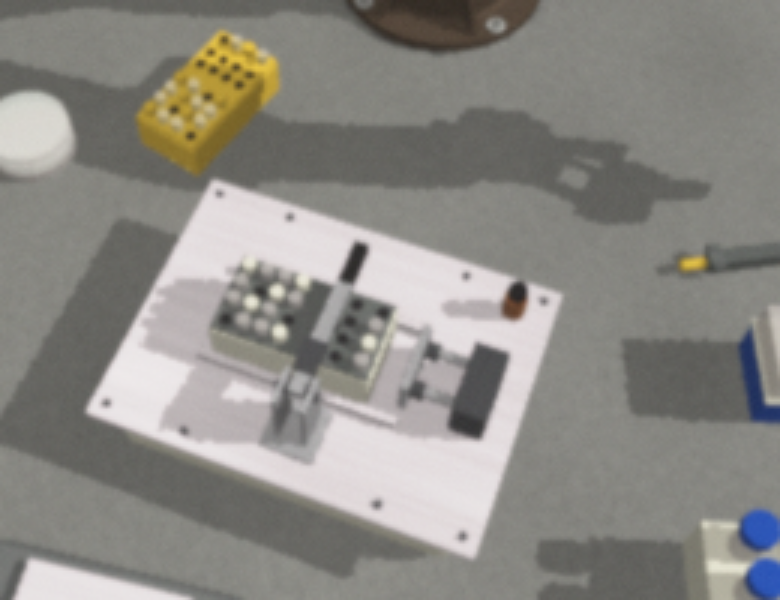

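The lookalikes for the rack are the white one under the clamp at scene (296,222) / top (328,181), and the yellow one at scene (268,143) / top (397,284). The close crop shows the white rack on the shaker between rails, with the grip at scene (318,197) and the stop at scene (339,230), so I choose the white one. The falcon rack at scene (475,303) isn't relevant.

```bash
cat > h.py <<'E'
import numpy as np,cv2
from cell import *
from scipy.optimize import least_squares
def back(c,px,z,p=None):
    p=p or camera_params(c);f=200/np.tan(np.radians(p["vertical_fov"]/2));T=np.array(p["T"])
    px=np.atleast_2d(px).astype(float);d=np.c_[(px[:,0]-p["cx"])/f,(px[:,1]-p["cy"])/f,np.ones(len(px))]@T[:3,:3].T
    return T[:3,3]+d*((z-T[2,3])/d[:,2])[:,None]
def proj(c,X,p=None):
    p=p or camera_params(c);f=200/np.tan(np.radians(p["vertical_fov"]/2));T=np.array(p["T"])
    q=(np.atleast_2d(X)-T[:3,3])@T[:3,:3];return q[:,:2]/q[:,2:]*f+[p["cx"],p["cy"]]
E
python3 - <<'E'
from h import *
C=np.array([[135,180],[135,-180],[-135,-180],[-135,180]])/1000
man={"top":[(257,136),(383,142),(379,234),(249,227)],"scene":[(358.3,295.7),(229.3,247),(270.7,170),(387.3,207.7)]}
for c in man:
    get_image(c) if 0 else None
    img=cv2.imread(f"pics/{c}.png");g=cv2.cvtColor(img,cv2.COLOR_BGR2GRAY)
    pts=cv2.cornerSubPix(g,np.float32(man[c]).reshape(-1,1,2),(4,4),(-1,-1),(3,50,.01)).reshape(-1,2)
    for n,q in(("man",man[c]),("sub",pts)):
        W=back(c,q,.08)[:,:2]
        def r(v):
            a=v[2];R=np.array([[np.cos(a),-np.sin(a)],[np.sin(a),np.cos(a)]]);return (C@R.T+v[:2]-W).ravel()
        s=least_squares(r,[.5,0,0]);print(c,n,s.x.round(4),(s.fun*1000).round(1))
        if n=="sub":
            a=s.x[2];R=np.array([[np.cos(a),-np.sin(a)],[np.sin(a),np.cos(a)]])
            def sh(px,z): return ((back(c,px,z)[:,:2]-s.x[:2])@R*1000).round(1).tolist()
            for qn,z in(("rack",.136),("clamp_grip",.148),("stop",.107),("vial",.1)):
                silhouettes
                for d in silhouettes(qn,c)[:1]:
                    m=d["mask"].astype(np.uint8);b=cv2.boxPoints(cv2.minAreaRect(cv2.findNonZero(m)));print(qn,sh([d["pixel"]],z),sh(b,z))
E
```

```text
top man [ 0.5669  0.002  -0.1185] [ 1.6 -2.5  0.8  3.4 -1.5 -1.2 -1.   0.2]
top sub [ 0.5677  0.0035 -0.1344] [ 1.7  1.   2.4 -1.3 -2.7  0.1 -1.4  0.2]
rack [[-6.8, -32.5]] [[-52.0, 48.3], [36.3, 51.2], [38.2, -98.6], [-50.0, -98.7]]
clamp_grip [[5.6, 2.7]] [[-77.4, 7.9], [80.0, 12.7], [80.4, -7.2], [-77.0, -11.3]]
stop [[6.6, 86.9]] [[-32.7, 123.7], [38.7, 123.2], [36.5, 73.9], [-34.8, 75.1]]
vial [[-151.2, -382.0]] [[-117.6, -335.1], [-110.9, -429.0], [-193.8, -428.2], [-200.4, -335.8]]
scene man [ 0.5681  0.0047 -0.1278] [ 1.4  1.4  2.2 -2.2 -2.3 -0.8 -1.3  1.6]
scene sub [ 0.5678  0.0028 -0.1322] [ 1.   0.6  0.6 -0.8 -0.9 -1.2 -0.8  1.4]
rack [[26.5, -27.6]] [[63.6, -91.6], [-35.6, -104.4], [-34.5, 53.4], [61.9, 58.4]]
clamp_grip [[7.4, 6.6]] [[79.8, -13.4], [-79.1, -8.3], [-75.5, 13.5], [82.3, 6.8]]
stop [[-4.7, 79.3]] [[37.3, 75.6], [-34.1, 71.8], [-34.6, 117.8], [36.3, 120.0]]
```

```bash
cat >> h.py <<'E'
from scipy.spatial.transform import Rotation as R
S=np.array([.5678,.003]);A=-.133
Rs=R.from_rotvec([0,0,A])
def s2w(p): p=np.array(p,float)/1000;return np.r_[S,0]+Rs.apply(p)
def w2s(p): return Rs.inv().apply(np.array(p)-np.r_[S,0])*1000
RT=Rs*R.from_rotvec([0,np.pi,0])   # tool down, tool x=-shaker x, tool y=shaker y
def go(p_sh,rt=RT):
    s=observe();r0=R.from_rotvec(s["ee_rot"])
    return np.r_[r0.inv().apply(s2w(p_sh)-s["position"]),(r0.inv()*rt).as_rotvec()].round(4).tolist()
E
python3 - <<'E'
from h import *
print(go([-60,0,260]),go([-60,0,129]))
print(back("top",[[60,247],[160,234],[162,165]],.12).round(3).tolist())
E
```

```text
[-0.4852, -0.4731, -0.0333, -0.0, -0.0, -0.1488] [-0.4852, -0.4731, 0.0977, -0.0, -0.0, -0.1488]
[[0.427, 0.685, 0.12], [0.445, 0.424, 0.12], [0.636, 0.423, 0.12]]
```

>>> jog_arm --motion '[[[-0.485, -0.473, -0.033, 0, 0, -0.149, 0.0], [-0.485, -0.473, -0.033, 0, 0, -0.149, 0.0], [-0.485, -0.473, -0.033, 0, 0, -0.149, 0.0], [-0.485, -0.473, -0.033, 0, 0, -0.149, 0.0], [-0.485, -0.473, -0.033, 0, 0, -0.149, 0.0], [-0.485, -0.473, -0.033, 0, 0, -0.149, 0.0], [-0.485, -0.473, -0.033, 0, 0, -0.149, 0.0], [-0.485, -0.473, -0.033, 0, 0, -0.149, 0.0], [-0.485, -0.473, -0.033, 0, 0, -0.149, 0.0], [-0.485, -0.473, -0.033, 0, 0, -0.149, 0.0]]]' --force 6

```text
clock: 1.93
position: [0.3798, 0.2365, 0.2475]
ee_rot: [0.208, 3.134, 0.001]
force: [0.4, -0.3, 0.6]
width: 0.499
gripper_force: 0.0
```

```bash
python3 - <<'E'
from h import *
print(go([-60,0,260]),w2s(observe()["position"]))
E
```

```text
[-0.1572, -0.2065, -0.0126, 0.0009, 0.0005, 0.0002] [-217.2631433   206.49561256  247.4736834 ]
```

>>> jog_arm --motion '[[[-0.157, -0.206, -0.012, 0, 0, 0, 0.0], [-0.157, -0.206, -0.012, 0, 0, 0, 0.0], [-0.157, -0.206, -0.012, 0, 0, 0, 0.0], [-0.157, -0.206, -0.012, 0, 0, 0, 0.0], [-0.157, -0.206, -0.012, 0, 0, 0, 0.0], [-0.157, -0.206, -0.012, 0, 0, 0, 0.0], [-0.157, -0.206, -0.012, 0, 0, 0, 0.0], [-0.157, -0.206, -0.012, 0, 0, 0, 0.0], [-0.157, -0.206, -0.012, 0, 0, 0, 0.0]]]'

```text
clock: 2.68
position: [0.5074, 0.0134, 0.2588]
ee_rot: [-0.211, -3.134, -0.0]
force: [-0.7, 0.5, 0.0]
width: 0.503
gripper_force: 0.0
```

```bash
python3 - <<'E'
from h import *
s=observe();p=camera_params("wrist");im=get_image("wrist")
print(w2s(s["position"]),go([-60,0,128]))
d=silhouettes("clamp_grip","wrist")
for r in d[:2]:
    m=r["mask"].astype(np.uint8);b=cv2.boxPoints(cv2.minAreaRect(cv2.findNonZero(m)));print(r["p"],[w2s(x).round(1).tolist() for x in back("wrist",b,.152,p)])
o=im[:,:,::-1].copy()
for q in([-77,0,153],[-33,0,153],[77,0,153],[-135,180,80],[-135,-180,80]):
    u=proj("wrist",s2w(q),p)[0];cv2.circle(o,tuple(int(v) for v in u),3,(0,0,255),1)
cv2.imwrite("pics/w1.png",o)
E
```

```text
[-61.27960883   2.26109964 258.83194706] [-0.0019, -0.0034, 0.1308, 0.0005, -0.0008, 0.0007]
0.68 [[-78.5, -8.7, 152.0], [-78.5, 8.5, 152.0], [68.2, 9.2, 152.0], [68.2, -10.6, 152.0]]
```

View pics/w1.png

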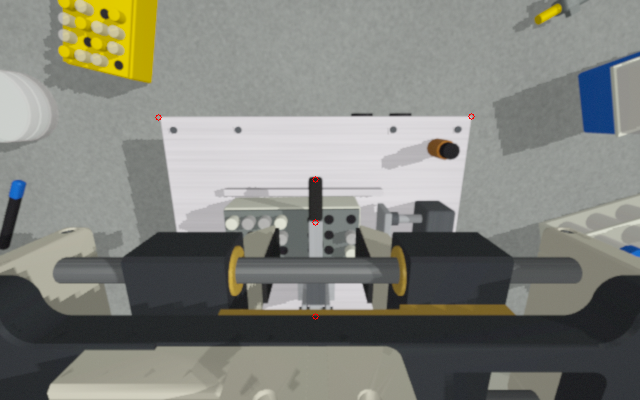

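The wrist picture shows the predicted grip ends at (315,180) and (315,222), and the platform corners at (159,117) and (471,117), lying on the real ones. The frame is good, so I descend.

>>> jog_arm --motion '[[[-0.002, -0.003, 0.03, 0, 0, 0, 0.0], [-0.002, -0.003, 0.06, 0, 0, 0, 0.0], [-0.002, -0.003, 0.09, 0, 0, 0, 0.0], [-0.002, -0.003, 0.12, 0, 0, 0, 0.0], [-0.002, -0.003, 0.131, 0, 0, 0, 0.0], [-0.002, -0.003, 0.131, 0, 0, 0, 0.0], [-0.002, -0.003, 0.131, 0, 0, 0, 0.4], [-0.002, -0.003, 0.131, 0, 0, 0, 1], [-0.002, -0.003, 0.131, 0, 0, 0, 1], [-0.002, -0.003, 0.131, 0, 0, 0, 1]]]' --force 6

```text
clock: 3.62
position: [0.5098, 0.0105, 0.1292]
ee_rot: [0.208, 3.133, 0.001]
force: [-0.1, -0.0, 0.6]
width: 0.26
gripper_force: 0.0
```

>>> jog_arm --motion '[[[0, 0, 0, 0, 0, 0, 1], [0, 0, 0, 0, 0, 0, 1], [0, 0, 0, 0, 0, 0, 1], [0, 0, 0, 0, 0, 0, 1], [0, 0, 0, 0, 0, 0, 1]]]'

```text
clock: 4.03
position: [0.5096, 0.0107, 0.1286]
ee_rot: [0.208, 3.134, 0.001]
force: [-1.4, 3.3, 6.5]
width: 0.151
gripper_force: 6.0
```

```bash
python3 - <<'E'
from h import *
s=observe();print(w2s(s["position"]).round(1),s["width"],s["force"].round(1) if hasattr(s["force"],"round") else s["force"])
# arc: grasp point at radius r from hinge(77,146)
r=137
for d in range(0,141,10):
    a=np.radians(d);x=77-r*np.cos(a);z=146+r*np.sin(a)-18.8
    print(d,go([x,0,z])[:3])
E
```

```text
[-5.870e+01 -1.000e-01  1.286e+02] 0.15113859868188903 [-1.4  3.3  6.5]
0 [0.0013, 0.0001, 0.0014]
10 [-0.0008, 0.0001, -0.0224]
20 [-0.007, 0.0002, -0.0454]
30 [-0.0171, 0.0002, -0.0671]
40 [-0.0309, 0.0002, -0.0866]
50 [-0.0478, 0.0002, -0.1035]
60 [-0.0673, 0.0002, -0.1172]
70 [-0.089, 0.0002, -0.1272]
80 [-0.1121, 0.0002, -0.1334]
90 [-0.1359, 0.0002, -0.1355]
100 [-0.1596, 0.0002, -0.1333]
110 [-0.1827, 0.0002, -0.1271]
120 [-0.2043, 0.0002, -0.117]
130 [-0.2239, 0.0001, -0.1033]
140 [-0.2408, 0.0001, -0.0864]
```

>>> jog_arm --motion '[[[0, 0, -0.012, 0, 0, 0, 1], [-0.001, 0, -0.023, 0, 0, 0, 1], [-0.003, 0, -0.035, 0, 0, 0, 1], [-0.007, 0, -0.046, 0, 0, 0, 1], [-0.012, 0, -0.057, 0, 0, 0, 1], [-0.018, 0, -0.068, 0, 0, 0, 1], [-0.024, 0, -0.077, 0, 0, 0, 1], [-0.031, 0, -0.087, 0, 0, 0, 1], [-0.031, 0, -0.087, 0, 0, 0, 1]]]'

```text
clock: 4.78
position: [0.5411, 0.0065, 0.2165]
ee_rot: [0.208, 3.133, 0.002]
force: [-1.6, 3.4, 2.8]
width: 0.151
gripper_force: 6.0
```

View pics/s2.png

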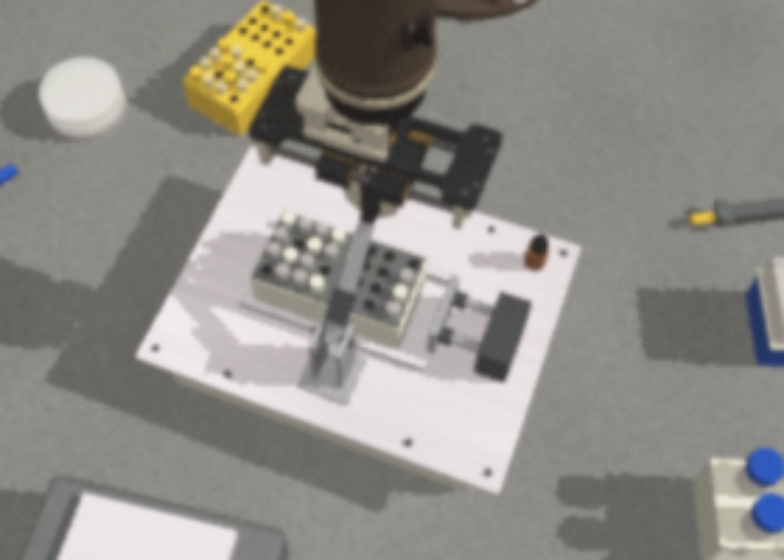

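The clamp arm follows the hand at about 40°, with the grip between the fingers at crop (372,205), and the forces are small. I continue over centre.

>>> jog_arm --motion '[[[-0.008, 0, -0.008, 0, 0, 0, 1], [-0.017, 0, -0.015, 0, 0, 0, 1], [-0.026, 0, -0.022, 0, 0, 0, 1], [-0.036, 0, -0.028, 0, 0, 0, 1], [-0.047, 0, -0.034, 0, 0, 0, 1], [-0.058, 0, -0.038, 0, 0, 0, 1], [-0.069, 0, -0.042, 0, 0, 0, 1], [-0.08, 0, -0.045, 0, 0, 0, 1], [-0.092, 0, -0.046, 0, 0, 0, 1], [-0.104, 0, -0.047, 0, 0, 0, 1]]]'

```text
clock: 5.67
position: [0.6428, -0.0072, 0.2613]
ee_rot: [-0.208, -3.134, -0.001]
force: [-0.0, 2.8, -1.5]
width: 0.156
gripper_force: 6.0
```

>>> jog_arm --motion '[[[-0.012, 0, 0.001, 0, 0, 0, 1], [-0.024, 0, 0.002, 0, 0, 0, 1], [-0.035, 0, 0.005, 0, 0, 0, 1], [-0.046, 0, 0.008, 0, 0, 0, 1], [-0.057, 0, 0.013, 0, 0, 0, 1], [-0.068, 0, 0.018, 0, 0, 0, 1], [-0.078, 0, 0.025, 0, 0, 0, 1], [-0.087, 0, 0.032, 0, 0, 0, 1], [-0.093, 0, 0.037, 0, 0, 0, 1], [-0.093, 0, 0.037, 0, 0, 0, 1]]]'

```text
clock: 6.5
position: [0.7361, -0.0197, 0.2232]
ee_rot: [-0.208, -3.134, -0.0]
force: [1.5, 3.8, 0.2]
width: 0.153
gripper_force: 6.0
```

```bash
python3 - <<'E'
from h import *
s=observe();print(w2s(s["position"]).round(1),s["width"],s["force"],s["joints"])
E
```

```text
[ 1.698e+02 -1.000e-01  2.232e+02] 0.15283619778640029 [1.5008126  3.83429191 0.22416997] [-0.25896267  0.64366349  0.38968456  1.27734298 -0.24153073  1.26631197
  1.57045874]
```

>>> jog_arm --motion '[[[0, 0, 0, 0, 0, 0, 0.0], [0, 0, 0, 0, 0, 0, 0.0], [0, 0, 0, 0, 0, 0, 0.0], [0, 0, 0, 0, 0, 0, 0.0], [0, 0, -0.02, 0, 0, 0, 0.0], [0, 0, -0.04, 0, 0, 0, 0.0], [0, 0, -0.06, 0, 0, 0, 0.0], [0, 0, -0.08, 0, 0, 0, 0.0], [0, 0, -0.08, 0, 0, 0, 0.0]]]'

```text
clock: 7.25
position: [0.7364, -0.0208, 0.3101]
ee_rot: [0.209, 3.128, 0.0]
force: [0.4, -0.8, 0.4]
width: 0.501
gripper_force: 0.0
```

```bash
python3 - <<'E'
from h import *
s=observe();print(w2s(s["position"]).round(1),s["width"],s["force"],s["joints"])
im=get_image("scene");cv2.imwrite("pics/s3.png",cv2.resize(im[120:320,180:460,::-1],(784,560)))
print(go([0,-135,260]))
for k in(1,-1): print(k,go([0,-135,260],RT*R.from_rotvec([0,0,k*np.pi/2])))
E
```

```text
[170.3  -1.3 310.1] 0.5010359543226758 [ 0.35543857 -0.76827479  0.39597736] [-0.25709395  0.60094871  0.40881311  1.14236645 -0.22899024  1.43457225
  1.55377037]
[0.1699, -0.1339, 0.047, 0.0003, 0.0044, -0.0003]
1 [0.1699, -0.1339, 0.047, 0.0037, 0.0032, 1.5704]
-1 [0.1699, -0.1339, 0.047, -0.0032, 0.0037, -1.5711]
```

View pics/s3.png

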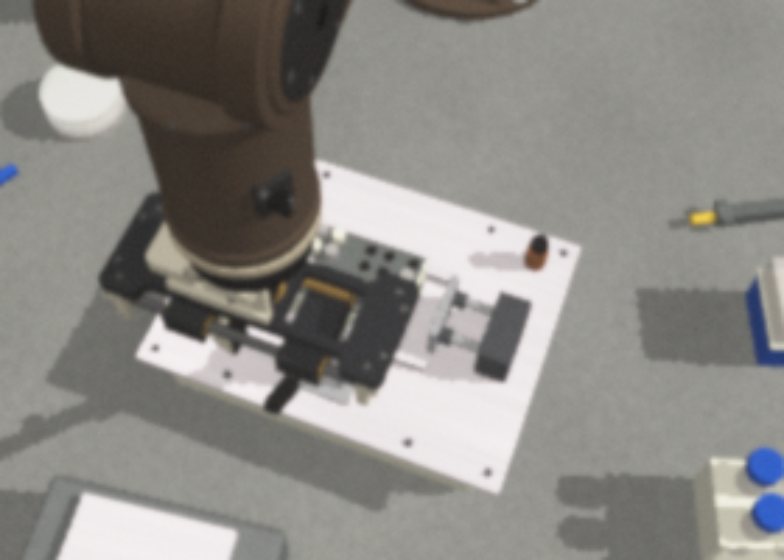

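The arm lies open, with the black grip at crop (283,393) pointing back, away from the rack. Next I move behind the rack while turning the hand.

>>> jog_arm --motion '[[[0.03, -0.02, 0, 0, 0.004, -0.1, 1], [0.06, -0.05, 0, 0, 0.004, -0.2, 1], [0.09, -0.08, 0, 0, 0.004, -0.3, 1], [0.12, -0.11, 0, 0, 0.004, -0.4, 1], [0.15, -0.134, 0.01, 0, 0.004, -0.5, 1], [0.17, -0.134, 0.03, 0, 0.004, -0.6, 1], [0.17, -0.134, 0.047, 0, 0.004, -0.7, 1], [0.17, -0.134, 0.047, 0, 0.004, -0.8, 1], [0.17, -0.134, 0.047, 0, 0.004, -0.8, 1]]]' --force 30

```text
clock: 8.05
position: [0.5472, -0.1303, 0.2566]
ee_rot: [1.033, -2.96, -0.003]
force: [-0.1, -0.2, -0.2]
width: 0.005
gripper_force: 0.0
```

```bash
python3 - <<'E'
from h import *
s=observe();print(w2s(s["position"]).round(1),s["width"],s["force"],s["joints"])
for k in(1,-1): print(k,go([0,-135,200],RT*R.from_rotvec([0,0,k*np.pi/2])))
E
```

```text
[  -2.8 -134.9  256.6] 0.004506291973158997 [-0.0620214  -0.20823002 -0.23825092] [-0.0561064   0.31249162  0.25732941  1.6959478  -0.08400722  1.15032715
  2.46628295]
1 [-0.0021, -0.0023, 0.0566, -0.0045, -0.0068, 2.3752]
-1 [-0.0021, -0.0023, 0.0566, 0.0055, -0.0036, -0.7664]
```

>>> jog_arm --motion '[[[0, 0, 0, 0, 0, 0.12, 1], [0, 0, 0, 0, 0, 0.24, 1], [0, 0, 0, 0, 0, 0.36, 1], [0, 0, 0, 0, 0, 0.48, 1], [0, 0, 0, 0, 0, 0.6, 1], [0, 0, 0, 0, 0, 0.72, 1], [0, 0, 0, 0, 0, 0.84, 1], [0, 0, 0, 0, 0, 0.96, 1], [0, 0, 0, 0, 0, 1.08, 1], [0, 0, 0, 0, 0, 1.2, 1]]]'

```text
clock: 8.88
position: [0.549, -0.1303, 0.258]
ee_rot: [-0.841, -3.024, 0.003]
force: [-0.7, 0.6, -1.0]
width: 0.002
gripper_force: 0.0
```

>>> jog_arm --motion '[[[0, 0, 0, 0, 0, 0.12, 1], [0, 0, 0, 0, 0, 0.24, 1], [0, 0, 0, 0, 0, 0.36, 1], [0, 0, 0, 0, 0, 0.48, 1], [0, 0, 0, 0, 0, 0.6, 1], [0, 0, 0, 0, 0, 0.72, 1], [0, 0, 0, 0, 0, 0.84, 1], [0, 0, 0, 0, 0, 0.96, 1], [0, 0, 0, 0, 0, 1.08, 1], [0, 0, 0, 0, 0, 1.17, 1]]]'

```text
clock: 9.72
position: [0.549, -0.1302, 0.2581]
ee_rot: [-2.372, -2.057, 0.005]
force: [-0.5, -0.7, 0.4]
width: 0.005
gripper_force: 0.0
```

```bash
python3 - <<'E'
from h import *
s=observe();print(w2s(s["position"]).round(1),s["width"],s["force"],s["joints"])
k=1
for z in (150,90): print(go([0,-135,z],RT*R.from_rotvec([0,0,k*np.pi/2])))
p=camera_params("wrist");o=get_image("wrist")[:,:,::-1].copy()
for q in([-40,-101,130],[40,-101,130],[0,0,92],[-135,-180,80],[0,75,128]):
    u=proj("wrist",s2w(q),p)[0];cv2.circle(o,tuple(int(v) for v in u),3,(0,0,255),1)
cv2.imwrite("pics/w2.png",o)
E
```

```text
[  -1.  -134.5  258.1] 0.00535162342588452 [-0.52144415 -0.74588456  0.43964648] [-0.41884499  0.36633007  0.76788644  1.72010199 -0.27125657  1.16886467
  0.28204967]
[-0.0003, 0.0013, 0.108, -0.0033, 0.0017, -0.0089]
[-0.0002, 0.0015, 0.168, -0.0033, 0.0017, -0.0089]
```

View pics/w2.png

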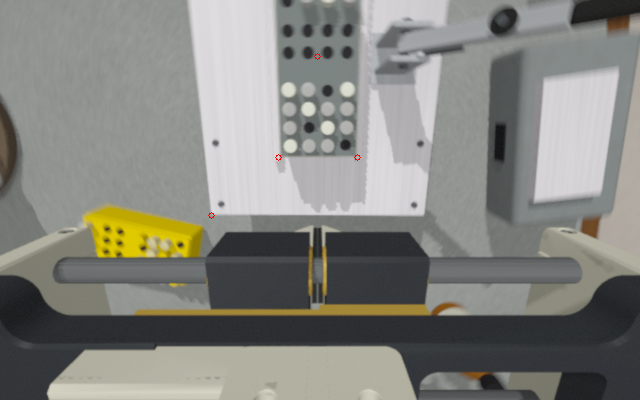

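The rear edge shows at (281..357,157), coinciding with the predicted y = -101, and the clamp lies open to the right at (570,15). I descend.

>>> jog_arm --motion '[[[0, 0.001, 0.03, 0, 0, -0.009, 1], [0, 0.001, 0.06, 0, 0, -0.009, 1], [0, 0.001, 0.09, 0, 0, -0.009, 1], [0, 0.001, 0.12, 0, 0, -0.009, 1], [0, 0.001, 0.14, -0.003, 0.002, -0.009, 1], [0, 0.001, 0.158, -0.003, 0.002, -0.009, 1], [0, 0.001, 0.166, -0.003, 0.002, -0.009, 1], [0, 0.001, 0.166, -0.003, 0.002, -0.009, 1]]]'

```text
clock: 10.43
position: [0.5482, -0.1303, 0.0905]
ee_rot: [-2.352, -2.079, 0.003]
force: [0.0, -0.6, 0.7]
width: 0.004
gripper_force: 0.0
```

>>> jog_arm --motion '[[[0.006, 0, 0, 0, 0, 0, 1], [0.012, 0, 0, 0, 0, 0, 1], [0.018, 0, 0, 0, 0, 0, 1], [0.022, 0, 0, 0, 0, 0, 1], [0.026, 0, 0, 0, 0, 0, 1], [0.03, 0, 0, 0, 0, 0, 1], [0.033, 0, 0, 0, 0, 0, 1], [0.036, 0, 0, 0, 0, 0, 1], [0.036, 0, 0, 0, 0, 0, 1]]]'

```text
clock: 11.18
position: [0.554, -0.0946, 0.0922]
ee_rot: [-2.353, -2.081, -0.001]
force: [1.0, -2.1, 3.0]
width: 0.002
gripper_force: 1.2
```

```bash
cat > st.py <<'E'
from h import *
s=observe();f=Rs.inv().apply(s["force"])
print("tcp_sh",w2s(s["position"]).round(1),"f_sh",f.round(1),go([0,-75,92],RT*R.from_rotvec([0,0,np.pi/2])),s["width"])
E
python3 st.py
```

```text
tcp_sh [ -0.8 -98.6  92.2] f_sh [ 1.3 -1.9  3. ] [0.0236, 0.001, 0.0002, 0.0, -0.0005, 0.0101] 0.002435796298811781
```

>>> jog_arm --motion '[[[0.003, 0, 0, 0, 0, 0, 1], [0.006, 0.001, 0, 0, 0, 0, 1], [0.009, 0.001, 0, 0, 0, 0.005, 1], [0.012, 0.001, 0, 0, 0, 0.01, 1], [0.012, 0.001, 0, 0, 0, 0.01, 1], [0.012, 0.001, 0, 0, 0, 0.01, 1]]]'

```text
clock: 11.68
position: [0.5561, -0.0822, 0.0918]
ee_rot: [-2.362, -2.069, -0.0]
force: [0.2, -1.2, 0.4]
width: 0.007
gripper_force: 0.4
```

```bash
python3 st.py
```

```text
tcp_sh [ -0.3 -86.   91.8] f_sh [ 0.3 -1.2  0.4] [0.011, 0.0003, -0.0002, -0.001, -0.0013, 0.0008] 0.007429758751049228
```

>>> jog_arm --motion '[[[0.002, 0, 0, 0, 0, 0, 1], [0.004, 0, 0, 0, 0, 0, 1], [0.006, 0, 0, 0, 0, 0, 1], [0.006, 0, 0, 0, 0, 0, 1]]]'

```text
clock: 12.02
position: [0.5566, -0.0772, 0.0918]
ee_rot: [-2.364, -2.068, 0.001]
force: [-0.4, -3.8, -1.6]
width: 0.005
gripper_force: 2.0
```

```bash
python3 st.py
```

```text
tcp_sh [ -0.4 -81.   91.8] f_sh [ 0.1 -3.8 -1.6] [0.006, 0.0004, -0.0002, -0.0011, -0.0, -0.0001] 0.0052480912387536825
```

>>> jog_arm --motion '[[[0.002, 0, 0, 0, 0, 0, 1], [0.004, 0, 0, 0, 0, 0, 1], [0.005, 0, 0, 0, 0, 0, 1], [0.005, 0, 0, 0, 0, 0, 1], [0.005, 0, 0, 0, 0, 0, 1], [0.005, 0, 0, 0, 0, 0, 1]]]'

```text
clock: 12.52
position: [0.5571, -0.0736, 0.0919]
ee_rot: [2.365, 2.067, -0.002]
force: [-1.1, -7.8, -0.8]
width: 0.004
gripper_force: 3.9
```

```bash
python3 - <<'E'
from h import *
F=[]
for i in range(6):
    get_image("top");F.append(Rs.inv().apply(observe()["force"]))
print(np.mean(F,0),np.std(F,0))
E
python3 st.py
```

```text
[ 0.14637929 -7.66145646 -1.58823455] [0.31004819 0.5124325  0.39620353]
tcp_sh [ -0.5 -77.4  91.9] f_sh [ 0.3 -7.9 -1.5] [0.0024, 0.0005, -0.0001, -0.0009, 0.0011, -0.0013] 0.007159033189626523
```

>>> jog_arm --motion '[[[0.0015, 0, 0, 0, 0, 0, 1], [0.003, 0, 0, 0, 0, 0, 1], [0.0035, 0, 0, 0, 0, 0, 1], [0.0035, 0, 0, 0, 0, 0, 1], [0.0035, 0, 0, 0, 0, 0, 1], [0.0035, 0, 0, 0, 0, 0, 1], [0.0035, 0, 0, 0, 0, 0, 1], [0.0035, 0, 0, 0, 0, 0, 1]]]'

```text
clock: 13.48
position: [0.5574, -0.0712, 0.0919]
ee_rot: [2.366, 2.066, -0.003]
force: [-1.7, -10.1, -1.7]
width: 0.003
gripper_force: 5.4
```

```bash
python3 - <<'E'
from h import *
F=[]
for i in range(8):
    im=get_image("scene");F.append(Rs.inv().apply(observe()["force"]))
print(np.mean(F,0),np.std(F,0))
cv2.imwrite("pics/s4.png",cv2.resize(im[120:320,180:460,::-1],(784,560)))
E
python3 st.py
```

```text
[ 2.65466632e-04 -1.11049498e+01 -1.35400985e+00] [0.56634158 0.34996086 0.37540147]
tcp_sh [ -0.5 -75.   91.9] f_sh [ -0.4 -11.6  -1.3] [-0.0, 0.0005, -0.0001, -0.0007, 0.0022, -0.0022] 0.003048551544810855
```

View pics/s4.png

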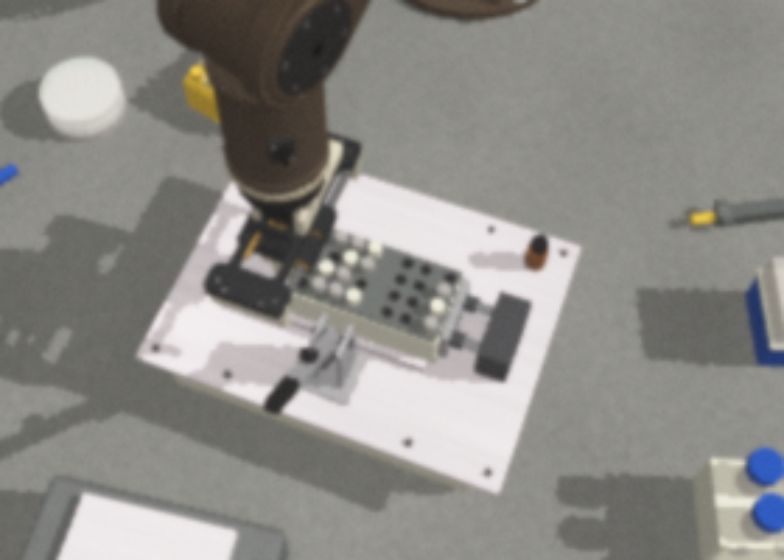

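The rack is flat against the stop at crop (455,310), the clamp lies open at (283,393), and the vial and the rest are in place. The push is steady at about 11 N at the wrist including rack friction, so about 10 N reaches the spring. I hand it in.

```bash
python3 -c "
from cell import *
print(sign_off())"
```

```text
the job is handed in; nothing more can be done
None
```

I handed the job in with the clamp lying fully open by itself and the rack held flat against the stop. The stop is pushed in about 10 mm by a steady push of about 10 N (about 11 N at the wrist, including rack friction), and nothing else on the bench was touched.

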